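Honeycomb-pack the hexagonal sensor modules in the carrier tray

TASK

Pack the two loose hexagonal modules with green circuit boards flat into the black carrier tray, one on each of its two white hexagon outlines, so that with the blue-board module already screwed down there they form a tight honeycomb triangle: flat side to flat side, touching or with less than a pencil's width between them. Set them down rather than dropping them, let go of them, and leave the red-board hexagonal module where it is.

Things in the scene. Friction and masses are not known exactly. Their poses are not given: they have to be found in the camera images.
- tray: fixed black open tray, x -51..101, y -75..75 mm, 14 tall, walls and floor 4 thick. Origin: on the bench under the centre of a blue-board hexagon (56 mm across flats, top 18 mm up, no post) screwed in it, corners on +-x, flats facing +-y. z up. Two white hexagon outlines on its floor, turned likewise, centres at (49.4, 28.5) and (49.4, -28.5) mm: 57 mm between centres, 1 mm between flats
- module_1: loose hexagonal module: aluminium base 56 mm across flats, 12 thick, green board on it (top 14 mm up), and from its centre a brass hexagonal post to grip, 16 mm across flats, from 14 to 50 mm up, its flats parallel to the base's. 0.14 kg. Origin: centre of the underside; z up, +-y through two flats, +-x through two corners. To be packed, on either outline
- module_2: loose hexagonal module: aluminium base 56 mm across flats, 12 thick, green board on it (top 14 mm up), and from its centre a brass hexagonal post to grip, 16 mm across flats, from 14 to 50 mm up, its flats parallel to the base's. 0.14 kg. Origin: centre of the underside; z up, +-y through two flats, +-x through two corners. To be packed; like module_1
- module_red: loose hexagonal module: aluminium base 56 mm across flats, 12 thick, red board on it (top 14 mm up), and from its centre a brass hexagonal post to grip, 16 mm across flats, from 14 to 50 mm up, its flats parallel to the base's. 0.14 kg. Origin: centre of the underside; z up, +-y through two flats, +-x through two corners. Not wanted; leave it there
Mind the look-alikes: they are no part of the job. Leave any purple look-alike of the module_2 alone.

How it is judged:
By the outcome, as a careful person would: the job done as asked, in the order asked, and still so for the second after the job is handed in, with the robot touching nothing.
It also fails if it takes over 51 s, if anything falls off the work surface, if the arm or the gripper's body presses on something with over 40 N, if the wrist force passes 120 N, or if a joint passes its speed limit or range.

ROBOT

A 6-joint arm with a two-finger parallel gripper is mounted at the origin on the work surface. World frame = base frame: x ahead of the robot, y to its left, z up, the work surface at z = 0. Lengths are in mm, angles in rad, forces in N, time in s.
With the tool pointing down it reaches from about 350 to 850 mm from the base axis. Payload 8.1 kg.
Tool frame: the origin (TCP) lies between the finger pads; the fingertips stand 19 mm ahead of it and the grasp point (between the pads) is the TCP; z points along the fingers, y is the direction in which the jaws open and shut (so a half turn about z gives the same grasp; the last joint's range is limited). The gripper opens to 93 mm and grips with 3 to 60 N. Pads are 15 mm wide; open, the fingers measure 128 mm over their backs; the gripper's body (75 mm by 188 mm) begins 65 mm behind the grasp point.
Start: joints at [-1.288, 0.13, 1.488, -0, 1.523, -0.085], TCP at [215.758, -559.869, 237.635] pointing down, gripper open.
Joint ranges: [-2.96, 2.96], [-0.89, 2.26], [0.02, 2.5], [-1.34, 4.48], [0, 2.73], [-2.66, 2.66]. Speed limits (rad/s): [2.39, 2.39, 2.79, 3.14, 3.14, 3.14].

INTERFACE

Orientations are given as a 3x3 rotation matrix whose columns are the frame's x, y, z axes.
In Python, from cell import r gives the robot as it stands.
- The arm moves only by the tool jog_arm, never from a script. Its argument "rows" is a list of rows, each a list of 7 numbers: the shift along the tool's x, y, z normalised to -1 to 1, where 1 is 25 mm, then the turn, a rotation vector about the tool's x, y, z normalised to -1 to 1, where 1 is 0.08 rad, then the gripper command: -1 is fully open, 1 is shut, values between are in proportion. In form: [[x, y, z, wx, wy, wz, jaw], ...]. A call has 1 to 8 rows; each row shifts and turns the commanded pose from where the row before left it, along the tool's axes as they then stand; what a row does not reach is not made up. A row lasts 1/10 s, in which the tool goes at most 50 mm and 8.59 degrees, less where a joint would pass 70% of its speed; a pose out of reach is approached as far as the arm can. A call with a number of a shift or a turn outside -1 to 1 is refused whole. A call with a gripper value outside its range is refused whole. The fingers move at their own pace and stop on an object; "squeeze" is the grip in N (left out, the last holds). Time passes only in rows, so rows that do not move let the fingers close. It gives the time, the measured TCP pose, the force and the opening at its end, in the units of the state.
- r.observe(): the state, without advancing time (a new reading comes with each control period).
- r.get_image(name): name is "side" or "top" or "wrist"; returns the picture (384x512x3 uint8, red, green, blue); there is no depth.
- r.camera_model(name): a dict with "fx", "fy", "cx", "cy" (pixels), "world_to_cam" (4x4, takes a point from world to camera coordinates). Camera axes: x right, y down, z forward; pixel columns grow to the right and rows downward; lengths in mm; the calibration is good to about 2 mm. The wrist camera is an equidistant fisheye: a pixel r from the principal point sees the ray r / f radians off the axis. A picture is of the moment at which its call begins: read the wrist's pose just before it. camera_model takes no time and is no camera call; for the wrist camera it gives the pose at the moment of the call.
- r.job_done(): hands the job in, once; it reports no verdict.
The state is a dict: "time_s": time; "qpos": joint angles; "qvel": joint speeds; "tau": joint torques, N m; "tcp_pos": TCP position; "orientation": TCP orientation; "wrist_force": force on the tool from outside, world axes, zero at the start; "wrist_torque": the same for the moment, N m; "finger_gap": finger opening in mm.
Only numpy, scipy, OpenCV 4.12 (cv2) and the standard library are available. Lean on these libraries where they do the work, as an engineer would, in place of code of your own. Each camera call takes 0.05 s, during which the arm holds its last target. There are 200 camera calls.

## Working session

There is one attempt and no reset: what is moved stays moved. The work goes in short steps, Python scripts to look and compute and a tool call to move; the robot and the scene stay as the last step left them, time stands still between calls to the robot, and variables do not carry over. Pictures are saved under pics/ and viewed, about 8 in all and at most 12, crops included, and the job is handed in when it is done.

Besides the shell and the picture viewer there is one more tool, called after ">>>" as name(argument=value, ...), one argument or row to a line, values as JSON. jog_arm: Moves the arm, as the interface text tells. Its arguments: {"type":"object","properties":{"rows":{"type":"array"},"squeeze":{"type":"number"}},"required":["rows"]}

```bash
mkdir -p pics; ls; python3 - <<'E'
from cell import r
import cv2,numpy as np
for n in("top","side"):
    im=r.get_image(n);cv2.imwrite(f"pics/{n}0.png",im[:,:,::-1])
    print(n,{k:np.round(v,3).tolist() for k,v in r.camera_model(n).items()})
o=r.observe();print(o)
E
```

```text
pics
top {'fx': 414.276, 'fy': 414.276, 'cx': 246.271, 'cy': 185.973, 'world_to_cam': [[0.028, -0.999, 0.022, -61.232], [-0.987, -0.032, -0.158, 535.118], [0.159, -0.017, -0.987, 718.735], [0.0, 0.0, 0.0, 1.0]]}
side {'fx': 450.205, 'fy': 450.205, 'cx': 258.972, 'cy': 193.279, 'world_to_cam': [[-0.947, -0.32, 0.01, 513.316], [-0.173, 0.486, -0.857, 135.411], [0.269, -0.813, -0.516, 932.779], [0.0, 0.0, 0.0, 1.0]]}
{'time_s': 0.1, 'qpos': array([-1.28839383e+00,  1.31070106e-01,  1.48913581e+00,  1.01548854e-05,
        1.52299186e+00, -8.54157058e-02]), 'qvel': array([ 0.00098927, -0.00045928, -0.00254297, -0.0014802 , -0.00040435,
       -0.00184296]), 'tau': array([ 9.64026476e-04, -5.61340463e+01, -4.93097699e+01,  7.70353130e-02,
        2.91773910e-02, -4.92283027e-05]), 'tcp_pos': array([ 215.63421422, -559.41618813,  236.72057693]), 'orientation': array([[ 9.33114306e-01,  3.59579615e-01, -4.37549442e-04],
       [ 3.59579851e-01, -9.33113040e-01,  1.54437304e-03],
       [ 1.47041973e-04, -1.59841054e-03, -9.99998712e-01]]), 'wrist_force': array([ 0.22681772,  0.45561663, -0.57714571]), 'wrist_torque': array([ 0.0074657 , -0.00244065, -0.06975259]), 'finger_gap': 92.78625702039884}
```

View pics/top0.png

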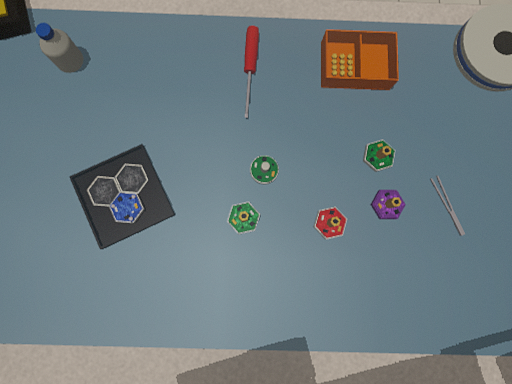

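View pics/side0.png

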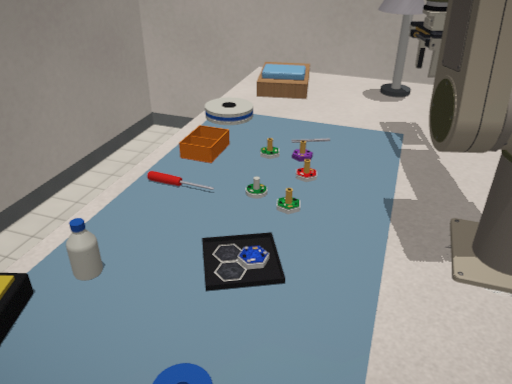

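Top view: the tray is at about (122,197), with the blue hexagon at (127,207) and outlines at (104,191) and (131,179). The green hex modules are at (244,217) and (380,154). The decoys are round green (264,169), red (331,222) and purple (388,204).

```bash
cat > h.py <<'E'
from cell import r
import cv2,numpy as np
def ray(n,uv,z,cm=None):
    c=cm or r.camera_model(n);W=np.array(c["world_to_cam"]);R=W[:3,:3];t=W[:3,3]
    uv=np.atleast_2d(np.float64(uv))
    d=np.c_[(uv[:,0]-c["cx"])/c["fx"],(uv[:,1]-c["cy"])/c["fy"],np.ones(len(uv))]
    if n=="wrist":
        m=d[:,:2];rr=np.linalg.norm(m,axis=1)+1e-9
        d=np.c_[m/rr[:,None]*np.sin(rr)[:,None],np.cos(rr)]
    o=-R.T@t;d=d@R
    return (o+d*((z-o[2])/d[:,2])[:,None])[:,:2]
def hexa(P):
    """centre, corner direction (deg mod 60), width from world contour points"""
    h=cv2.convexHull(np.float32(P));m=cv2.moments(h);c=np.array([m["m10"],m["m01"]])/m["m00"]
    Q=h[:,0].astype(float);s=[]
    A=np.radians(np.arange(0,60,.5))
    for a in A:   # total extents in the 3 flat directions
        s.append(sum(np.ptp(Q@[np.cos(a+k*np.pi/3+np.pi/6),np.sin(a+k*np.pi/3+np.pi/6)]) for k in range(3))/3)
    i=int(np.argmin(s));return c.round(1),np.degrees(A[i]),round(s[i],1),round(m["m00"]**.5,1)
def blobs(im,lo,hi,n,z,amin):
    hsv=cv2.cvtColor(im,cv2.COLOR_RGB2HSV)
    m=cv2.inRange(hsv,lo,hi);m=cv2.morphologyEx(m,cv2.MORPH_CLOSE,np.ones((3,3)))
    cm=r.camera_model(n)
    for c in cv2.findContours(m,cv2.RETR_EXTERNAL,cv2.CHAIN_APPROX_NONE)[0]:
        if cv2.contourArea(c)>amin:
            u=c[:,0].mean(0).round(); print(n,u,hexa(ray(n,c[:,0],z,cm)))
E
python3 - <<'E'
from h import *
im=cv2.imread("pics/top0.png")[:,:,::-1].copy()
print("green");blobs(im,(45,100,40),(80,255,255),"top",14,150)
print("blue");blobs(im,(105,180,80),(125,255,255),"top",18,150)
print("dark");blobs(im,(0,0,0),(180,255,50),"top",14,3000)
print(ray("top",[[104,191],[131,179]],4))
E
```

```text
green
top [243. 217.] (array([481.5, -41.2]), np.float64(44.0), np.float64(49.9), 45.8)
top [264. 169.] (array([576.2, -78.8]), np.float64(32.0), np.float64(48.7), 43.3)
top [380. 154.] (array([ 611.9, -303.5]), np.float64(49.0), np.float64(50.4), 46.5)
blue
dark
[[524.57776377 226.5997903 ]
 [549.5567482  176.86357703]]
```

>>> jog_arm(
  rows=[
    [0.92,-0.19,0.1,0,0,0,-0.2],
    [0.92,-0.19,0.1,0,0,0,-0.2],
    [0.92,-0.19,0.1,0,0,0,-0.2],
    [0.92,-0.19,0.1,0,0,0,-0.2],
    [0.92,-0.19,0.1,0,0,0,-0.2],
    [0.92,-0.19,0.1,0,0,0,-0.2],
    [0.92,-0.19,0.1,0,0,0,-0.2],
  ],
)

```text
time_s: 0.8
tcp_pos: [354.6, -470.1, 219.5]
orientation: [[0.933, 0.36, -0.001], [0.36, -0.933, 0.001], [-0.0, -0.001, -1.0]]
wrist_force: [0.4, -0.1, 0.1]
finger_gap: 55.7
```

>>> jog_arm(
  rows=[
    [0.92,-0.19,0.1,0,0,0,-0.2],
    [0.92,-0.19,0.1,0,0,0,-0.2],
    [0.92,-0.19,0.1,0,0,0,-0.2],
    [0.92,-0.19,0.1,0,0,0,-0.2],
    [0.92,-0.19,0.1,0,0,0,-0.2],
    [0.92,-0.19,0.1,0,0,0,-0.2],
    [0.92,-0.19,0.1,0,0,0,-0.2],
  ],
)

```text
time_s: 1.5
tcp_pos: [492.8, -381.2, 201.9]
orientation: [[0.933, 0.36, -0.001], [0.36, -0.933, 0.001], [-0.0, -0.001, -1.0]]
wrist_force: [-0.6, 0.5, 0.3]
finger_gap: 55.6
```

>>> jog_arm(
  rows=[
    [0.92,-0.19,0.1,0,0,0,-0.2],
    [0.92,-0.19,0.1,0,0,0,-0.2],
    [0.92,-0.19,0.1,0,0,0,-0.2],
    [0.92,-0.19,0.1,0,0,0,-0.2],
    [0.92,-0.19,0.1,0,0,0,-0.2],
    [0.92,-0.19,0.1,0,0,0,-0.2],
    [0,0,0,0,0,0,-0.2],
    [0,0,0,0,0,0,-0.2],
  ],
)

```text
time_s: 2.3
tcp_pos: [610.6, -305.4, 186.8]
orientation: [[0.933, 0.361, -0.001], [0.361, -0.933, 0.0], [-0.001, -0.001, -1.0]]
wrist_force: [-0.4, 0.9, 0.6]
finger_gap: 55.7
```

```bash
python3 - <<'E'
from h import *
o=r.observe();print(o["time_s"],o["tcp_pos"],o["orientation"].round(3).tolist(),o["qpos"].round(2))
c=r.camera_model("wrist");print(c)
im=r.get_image("wrist");cv2.imwrite("pics/w1.png",im[:,:,::-1])
print("green");blobs(im,(45,100,40),(80,255,255),"wrist",14,150)
E
```

```text
2.3 [ 610.58228442 -305.44333366  186.78002002] [[0.933, 0.361, -0.001], [0.361, -0.933, 0.0], [-0.001, -0.001, -1.0]] [-0.54  0.38  1.29 -0.    1.47  0.66]
{'fx': 297.3186396354542, 'fy': 297.3186396354542, 'cx': 249.21300237267093, 'cy': 182.57871919626376, 'world_to_cam': array([[ 3.61330776e-01, -9.32436127e-01, -1.71426551e-03,
        -5.04269683e+02],
       [-9.01707227e-01, -3.49889860e-01,  2.53970792e-01,
         4.27043909e+02],
       [-2.37411345e-01, -9.02216977e-02, -9.67210369e-01,
         4.56947258e+02],
       [ 0.00000000e+00,  0.00000000e+00,  0.00000000e+00,
         1.00000000e+00]])}
green
wrist [ 36. 190.] (array([481. , -41.1]), np.float64(44.0), np.float64(52.2), 48.1)
wrist [247. 169.] (array([ 610.6, -302.8]), np.float64(49.0), np.float64(50.8), 47.1)
wrist [ 68. 133.] (array([575.3, -78.9]), np.float64(24.000000000000004), np.float64(50.2), 44.7)
```

View pics/w1.png

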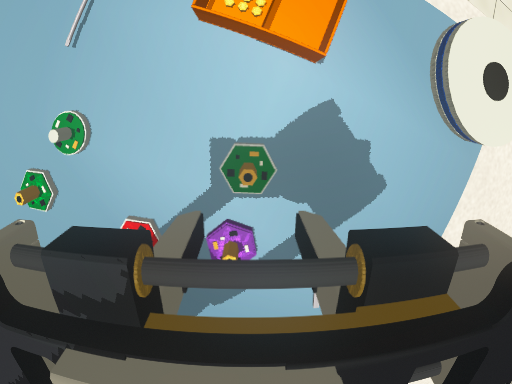

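>>> jog_arm(
  rows=[
    [0,0,0.3,0,0,-0.87,-0.1],
    [0,0,0.3,0,0,-0.87,-0.1],
    [0,0,0.3,0,0,-0.87,-0.1],
    [0,0,0.3,0,0,-0.87,-0.1],
    [0,0,0.3,0,0,-0.87,-0.1],
    [0,0,0.3,0,0,-0.87,-0.1],
    [0.09,-0.05,0.3,0,0,-0.87,-0.1],
    [0,0,0,0,0,0,-0.1],
  ],
)

```text
time_s: 3.15
tcp_pos: [610.0, -303.6, 133.8]
orientation: [[0.656, 0.755, -0.002], [0.755, -0.656, 0.001], [-0.001, -0.002, -1.0]]
wrist_force: [-0.8, 0.5, 0.2]
finger_gap: 50.9
```

```bash
python3 - <<'E'
from h import *
o=r.observe();print(o["time_s"],o["tcp_pos"],o["orientation"].round(3).tolist(),o["qpos"].round(2))
im=r.get_image("wrist");cv2.imwrite("pics/w2.png",im[:,:,::-1])
blobs(im,(45,100,40),(80,255,255),"wrist",14,300)
top=cv2.imread("pics/top0.png")[:,:,::-1].copy()
hsv=cv2.cvtColor(top,cv2.COLOR_RGB2HSV)
print("blue",hsv[207,120:135].tolist())
print("tray",hsv[230,105].tolist(),hsv[165,140].tolist(), "bench",hsv[100,100])
cv2.imwrite("pics/t0c.png",cv2.resize(top[135:255,60:185,::-1],None,fx=5,fy=5,interpolation=cv2.INTER_CUBIC))
E
```

```text
3.15 [ 610.00113921 -303.64351519  133.8110242 ] [[0.656, 0.755, -0.002], [0.755, -0.656, 0.001], [-0.001, -0.002, -1.0]] [-0.54  0.41  1.35 -0.    1.39  0.18]
wrist [250. 181.] (array([ 611.3, -302.6]), np.float64(49.0), np.float64(51.3), 47.4)
wrist [13. 85.] (array([483.4, -41.8]), np.float64(44.5), np.float64(51.5), 46.8)
wrist [76. 39.] (array([576.5, -78.1]), np.float64(33.0), np.float64(51.2), 45.2)
blue [[113, 168, 140], [112, 162, 143], [110, 144, 166], [111, 145, 158], [110, 131, 169], [110, 139, 169], [110, 135, 163], [107, 119, 175], [110, 139, 173], [110, 144, 165], [113, 155, 151], [112, 148, 165], [110, 152, 168], [110, 158, 166], [116, 116, 149]]
tray [120, 12, 65] [23, 19, 157] bench [ 99  61 133]
```

View pics/t0c.png

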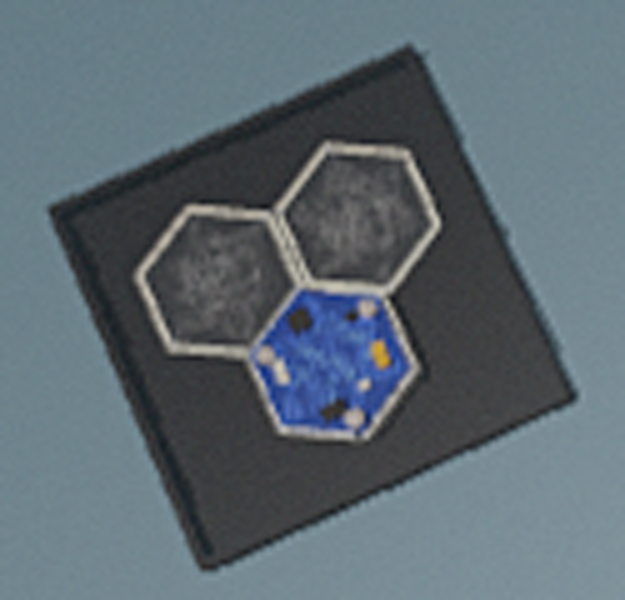

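Crop: the outlines and the blue module are clear, at (104,191), (131,179) and (127,207). Descending on module A.

>>> jog_arm(
  rows=[
    [0.06,0.01,0.8,0,0,0,-0.1],
    [0,0,0.8,0,0,0,-0.1],
    [0,0,0.8,0,0,0,-0.1],
    [0,0,0.7,0,0,0,-0.1],
    [0,0,0.5,0,0,0,-0.1],
    [0,0,0.2,0,0,0,-0.1],
    [0,0,0,0,0,0,0.3],
    [0,0,0,0,0,0,1],
  ],
  squeeze=25,
)

```text
time_s: 4.0
tcp_pos: [613.3, -302.8, 41.1]
orientation: [[0.656, 0.754, 0.001], [0.754, -0.656, -0.001], [0.0, 0.001, -1.0]]
wrist_force: [0.2, 0.9, 1.1]
finger_gap: 39.6
```

>>> jog_arm(
  rows=[
    [0,0,0,0,0,0,1],
    [0,0,0,0,0,0,1],
    [0,0,0,0,0,0,1],
    [0,0,0,0,0,0,1],
  ],
)

```text
time_s: 4.4
tcp_pos: [613.0, -302.5, 40.8]
orientation: [[0.656, 0.755, 0.001], [0.755, -0.656, -0.0], [0.0, 0.001, -1.0]]
wrist_force: [-0.8, 0.1, 3.6]
finger_gap: 15.8
```

```bash
python3 - <<'E'
from h import *
im=cv2.imread("pics/top0.png")[:,:,::-1].copy()
hsv=cv2.cvtColor(im,cv2.COLOR_RGB2HSV)
print("blue");blobs(im,(106,110,80),(125,255,255),"top",18,150)
# outlines: bright low-sat pixels within tray
m=cv2.inRange(hsv,(0,0,115),(180,60,255));m[:,:75]=0;m[:,170:]=0;m[:155]=0;m[240:]=0
cs,h=cv2.findContours(m,cv2.RETR_CCOMP,cv2.CHAIN_APPROX_NONE)
for c,hh in zip(cs,h[0]):
    if cv2.contourArea(c)>150: print(c[:,0].mean(0).round(1),hh[3],hexa(ray("top",c[:,0],4)))
# rim
m=((hsv[:,:,1]<45)&(hsv[:,:,2]<100)).astype(np.uint8);m=cv2.morphologyEx(m,cv2.MORPH_CLOSE,np.ones((5,5)))
c=[c for c in cv2.findContours(m,cv2.RETR_EXTERNAL,cv2.CHAIN_APPROX_NONE)[0] if cv2.contourArea(c)>3000 and 70<c[:,0,0].mean()<180]
for q in c: print("rim",cv2.minAreaRect(np.float32(ray("top",q[:,0],14))))
E
```

```text
blue
top [125. 208.] (array([494.2, 179.4]), np.float64(27.0), np.float64(50.4), 46.3)
[150.8 232.8] -1 (array([449.7, 126.5]), np.float64(57.5), np.float64(67.1), 41.7)
[ 80.8 219.6] -1 (array([462.4, 263.4]), np.float64(27.5), np.float64(69.5), 41.3)
[121.7 198.1] -1 (array([524.1, 195.7]), np.float64(56.5), np.float64(112.5), 97.3)
[103.4 190.9] 12 (array([524.9, 227.7]), np.float64(27.5), np.float64(53.1), 48.9)
[131.1 178.2] 12 (array([551. , 176.9]), np.float64(27.0), np.float64(53.2), 48.7)
[163.1 172.4] -1 (array([570.4, 118.2]), np.float64(28.0), np.float64(67.1), 41.2)
[ 87.4 161.7] -1 (array([582.1, 262.6]), np.float64(57.5), np.float64(53.9), 36.5)
rim ((515.9718017578125, 190.3239288330078), (152.47532653808594, 150.2674560546875), 27.28478240966797)
```

>>> jog_arm(
  rows=[
    [0,0,-0.2,0,0,0,1],
    [0,0,-0.6,0,0,0,1],
    [0,0,-0.8,0,0,0,1],
    [0,0,-0.8,0,0,0,1],
    [0,0,-0.8,0,0,0,1],
    [0.2,-0.225,-0.6,0,0,0,1],
    [0.4,-0.45,-0.3,0,0,0,1],
    [0.54,-0.61,0,0,0,0,1],
  ],
)

```text
time_s: 5.2
tcp_pos: [607.7, -259.3, 144.6]
orientation: [[0.657, 0.754, 0.002], [0.754, -0.657, -0.001], [0.001, 0.002, -1.0]]
wrist_force: [0.0, -0.3, -2.3]
finger_gap: 15.9
```

>>> jog_arm(
  rows=[
    [0.54,-0.61,0,0,0,0,1],
    [0.54,-0.61,0,0,0,0,1],
    [0.54,-0.61,0,0,0,0,1],
    [0.54,-0.61,0,0,0,0,1],
    [0.54,-0.61,0,0,0,0,1],
    [0.54,-0.61,0,0,0,0,1],
    [0.54,-0.61,0,0,0,0,1],
    [0.54,-0.61,0,0,0,0,1],
  ],
)

```text
time_s: 6.0
tcp_pos: [585.7, -96.5, 142.7]
orientation: [[0.656, 0.755, 0.0], [0.755, -0.656, 0.0], [0.0, 0.0, -1.0]]
wrist_force: [1.1, -0.2, -2.8]
finger_gap: 15.8
```

>>> jog_arm(
  rows=[
    [0.54,-0.61,0,0,0,0,1],
    [0.54,-0.61,0,0,0,0,1],
    [0.54,-0.61,0,0,0,0,1],
    [0.54,-0.61,0,0,0,0,1],
    [0.54,-0.61,0,0,0,0,1],
    [0.54,-0.61,0,0,0,0,1],
    [0.54,-0.61,0,0,0,0,1],
    [0.54,-0.61,0,0,0,0,1],
  ],
)

```text
time_s: 6.8
tcp_pos: [564.3, 64.9, 142.7]
orientation: [[0.656, 0.755, 0.0], [0.755, -0.656, 0.0], [0.0, 0.0, -1.0]]
wrist_force: [-0.0, -0.7, -1.7]
finger_gap: 15.9
```

>>> jog_arm(
  rows=[
    [0.54,-0.61,0,0,0,0,1],
    [0.54,-0.61,0,0,0,0,1],
    [0.54,-0.61,0,0,0,0.7,1],
    [0.3,-0.35,0,0,0,0.8,1],
    [0,0,0,0,0,0.8,1],
    [0,0,0,0,0,0.8,1],
    [0,0,0,0,0,0.8,1],
    [0,0,0,0,0,0.86,1],
  ],
)

```text
time_s: 7.6
tcp_pos: [555.3, 136.2, 142.6]
orientation: [[0.891, 0.454, -0.0], [0.454, -0.891, 0.0], [0.0, -0.0, -1.0]]
wrist_force: [0.5, 0.1, -1.5]
finger_gap: 15.5
```

>>> jog_arm(
  rows=[
    [0,0,0,0,0,0,1],
    [0,0,0,0,0,0,1],
  ],
)

```text
time_s: 7.8
tcp_pos: [555.5, 135.8, 142.7]
orientation: [[0.889, 0.459, 0.0], [0.459, -0.889, 0.0], [0.0, -0.0, -1.0]]
wrist_force: [0.3, 0.3, -2.5]
finger_gap: 15.7
```

```bash
python3 - <<'E'
from h import *
o=r.observe();print(o["time_s"],o["tcp_pos"],o["orientation"].round(3).tolist(),o["qpos"].round(2))
z=o["tcp_pos"][2]-40.8+14;print("held board z",z)
im=r.get_image("wrist");cv2.imwrite("pics/w3.png",im[:,:,::-1])
blobs(im,(45,100,30),(80,255,255),"wrist",z,300)
print("blue");blobs(im,(106,110,60),(125,255,255),"wrist",18,150)
E
```

```text
7.8 [555.53078216 135.8436413  142.66386703] [[0.889, 0.459, 0.0], [0.459, -0.889, 0.0], [0.0, -0.0, -1.0]] [0.15 0.12 1.68 0.   1.35 1.24]
held board z 115.86386703208576
wrist [418. 241.] (array([595.4,  17.4]), np.float64(59.00000000000001), np.float64(27.4), 22.9)
wrist [252. 203.] (array([565.7, 142.1]), np.float64(27.5), np.float64(41.2), 31.6)
blue
wrist [182. 212.] (array([496.4, 182.9]), np.float64(27.0), np.float64(51.0), 44.0)
```

View pics/w3.png

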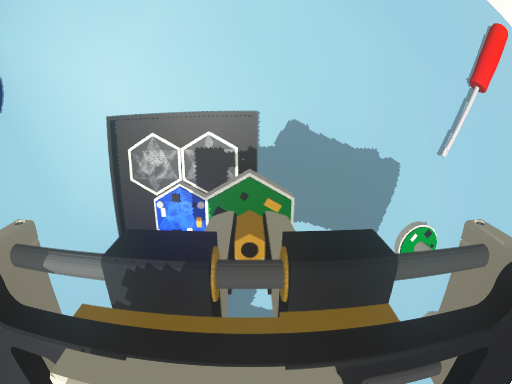

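The tray is seen at left, with outlines near (155,164) and (209,161). The held module's far corner is at about (249,170).

```bash
python3 - <<'E'
from h import *
o=r.observe();T=o["tcp_pos"];R=o["orientation"]
im=cv2.imread("pics/w3.png")[:,:,::-1].copy();hsv=cv2.cvtColor(im,cv2.COLOR_RGB2HSV)
# green board far corner and its two flanks in tool frame
m=cv2.inRange(hsv,(45,100,30),(80,255,255));m[:,:190]=0;m[:,310:]=0
ys,xs=np.where(m);P=(ray("wrist",np.c_[xs,ys],T[2]-26.8)-T[:2])@R[:2,:2]
print("tip",P[P[:,0]>P[:,0].max()-.6].mean(0),"maxx",P[:,0].max(),"y range",P[:,1].min(),P[:,1].max())
for s in(1,-1):
    n=np.array([np.cos(np.pi/6),s*.5]); print("flank",s,(P@n).max())   # expected ~25.3 from centre
# outlines
b=cv2.inRange(hsv,(0,0,170),(180,60,255));b[:,:115]=0;b[:,245:]=0;b[:120]=0;b[205:]=0
cs,h=cv2.findContours(b,cv2.RETR_CCOMP,cv2.CHAIN_APPROX_NONE)
for c,hh in zip(cs,h[0]):
    if cv2.contourArea(c)>150: print(c[:,0].mean(0).round(1),hh[3],hexa(ray("wrist",c[:,0],4)))
E
```

```text
tip [28.34911927 -0.96951844] maxx 28.349119267327094 y range -26.430994821109344 24.748727973790366
flank 1 24.456220758561166
flank -1 25.279833669398
[155.9 159.9] -1 (array([528.6, 228.3]), np.float64(56.0), np.float64(24.9), 21.3)
[193.4 168.6] -1 (array([533.8, 201. ]), np.float64(58.00000000000001), np.float64(101.8), 85.8)
[154.7 164.1] 30 (array([524. , 228.8]), np.float64(27.5), np.float64(52.1), 48.1)
```

>>> jog_arm(
  rows=[
    [0.17,-0.38,0,0,0,0,1],
    [0.17,-0.38,0,0,0,0,1],
    [0.17,-0.38,0.2,0,0,0,1],
    [0.17,-0.38,0.6,0,0,0,1],
    [0,0,0.8,0,0,0,1],
    [0,0,0.7,0,0,0,1],
    [0,0,0.4,0,0,0,1],
    [0,0,0,0,0,0,1],
  ],
)

```text
time_s: 8.65
tcp_pos: [551.6, 177.0, 72.2]
orientation: [[0.889, 0.457, -0.005], [0.457, -0.889, -0.001], [-0.004, -0.001, -1.0]]
wrist_force: [-0.1, -0.5, -1.8]
finger_gap: 15.8
```

>>> jog_arm(
  rows=[
    [0,0,0,0,0,0,1],
    [0,0,0,0,0,0,1],
  ],
)

```text
time_s: 8.85
tcp_pos: [554.4, 177.2, 76.2]
orientation: [[0.89, 0.457, 0.002], [0.457, -0.89, 0.0], [0.002, 0.0, -1.0]]
wrist_force: [-0.1, -0.1, -0.8]
finger_gap: 15.6
```

```bash
python3 - <<'E'
from h import *
o=r.observe();T=o["tcp_pos"];R=o["orientation"];print(o["time_s"],T,R.round(3).tolist())
t=np.array([550.75,177.0]);print("err tool (want 2.4,.75):",(T[:2]-t)@R[:2,:2])
im=r.get_image("wrist");cv2.imwrite("pics/w4.png",im[:,:,::-1])
E
```

```text
8.85 [554.40646396 177.1760914   76.17989038] [[0.89, 0.457, 0.002], [0.457, -0.89, 0.0], [0.002, 0.0, -1.0]]
err tool (want 2.4,.75): [3.33348948 1.51279393]
```

View pics/w4.png

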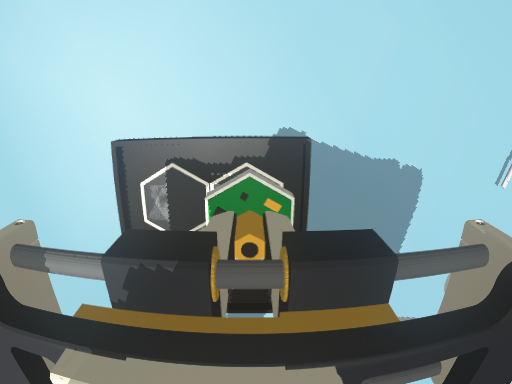

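The outline's far tip shows at about (247,164), just beyond the held module. I'll measure that offset in the tool frame.

```bash
python3 - <<'E'
from h import *
o=r.observe();T=o["tcp_pos"];R=o["orientation"]
im=cv2.imread("pics/w4.png")[:,:,::-1].copy();hsv=cv2.cvtColor(im,cv2.COLOR_RGB2HSV)
def tool(x,y,z): return (ray("wrist",np.c_[x,y],z)-T[:2])@R[:2,:2]
m=cv2.inRange(hsv,(0,0,130),(180,70,255));m[:,:120]=0;m[:,300:]=0;m[:145]=0;m[230:]=0
def fl(P,nm,pct=100):
    f=[np.percentile(P@[np.cos(np.pi/6),s*.5],pct) for s in(1,-1)];print(nm,np.round(f,2),"cx+R",np.round(sum(f)/2,2),"cy",round(f[0]-f[1],2))
ys,xs=np.where(m);k=(xs>212)&(xs<285)&(ys<190);fl(tool(xs[k],ys[k],4),"outline2 outer")
# left outline inner contour for calibration of same quantity
k=(xs>140)&(xs<209);P=tool(xs[k],ys[k],4);c0=np.array([-0,-57.]);fl(P[P[:,0]>0]-c0,"outline1 outer rel (0,-57)")
g=cv2.inRange(hsv,(45,100,30),(80,255,255));ys,xs=np.where(g);k=(xs>195)&(xs<305);fl(tool(xs[k],ys[k],T[2]-26.8),"board")
E
```

```text
outline2 outer [23.76 27.09] cx+R 25.43 cy -3.33
outline1 outer rel (0,-57) [23.76 27.15] cx+R 25.45 cy -3.38
board [24.49 25.31] cx+R 24.9 cy -0.82
```

>>> jog_arm(
  rows=[
    [-0.035,-0.045,0,0,0,0,1],
    [0,0,0.3,0,0,0,1],
    [0,0,0.3,0,0,0,1],
    [0,0,0.25,0,0,0,1],
    [0,0,0.15,0,0,0,1],
    [0,0,0,0,0,0,1],
    [0,0,0,0,0,0,1],
    [0,0,0,0,0,0,1],
  ],
)

```text
time_s: 9.7
tcp_pos: [552.6, 177.6, 50.4]
orientation: [[0.89, 0.457, 0.0], [0.457, -0.89, 0.0], [0.0, 0.0, -1.0]]
wrist_force: [1.2, 0.3, -0.9]
finger_gap: 15.3
```

>>> jog_arm(
  rows=[
    [0,0,0.06,0,0,0,1],
    [0,0,0.06,0,0,0,1],
    [0,0,0.05,0,0,0,1],
    [0,0,0,0,0,0,1],
    [0,0,0,0,0,0,1],
  ],
)

```text
time_s: 10.2
tcp_pos: [552.2, 177.5, 45.8]
orientation: [[0.89, 0.457, -0.0], [0.457, -0.89, -0.0], [-0.0, -0.0, -1.0]]
wrist_force: [0.0, -0.5, -1.3]
finger_gap: 15.8
```

>>> jog_arm(
  rows=[
    [0,0,0.04,0,0,0,1],
    [0,0,0,0,0,0,1],
    [0,0,0,0,0,0,1],
  ],
)

```text
time_s: 10.5
tcp_pos: [552.3, 177.5, 44.9]
orientation: [[0.89, 0.457, -0.0], [0.457, -0.89, -0.0], [-0.0, 0.0, -1.0]]
wrist_force: [-0.1, 0.4, -2.3]
finger_gap: 15.7
```

>>> jog_arm(
  rows=[
    [0,0,0.03,0,0,0,1],
    [0,0,0,0,0,0,1],
    [0,0,0,0,0,0,1],
  ],
)

```text
time_s: 10.8
tcp_pos: [552.4, 177.6, 44.8]
orientation: [[0.89, 0.457, 0.0], [0.457, -0.89, 0.0], [0.0, 0.0, -1.0]]
wrist_force: [-4.5, -0.7, 6.1]
finger_gap: 15.5
```

>>> jog_arm(
  rows=[
    [0,0,0.03,0,0,0,1],
    [0,0,0,0,0,0,1],
    [0,0,0,0,0,0,1],
  ],
)

```text
time_s: 11.1
tcp_pos: [552.4, 177.6, 44.8]
orientation: [[0.89, 0.457, 0.0], [0.457, -0.89, -0.0], [0.0, 0.0, -1.0]]
wrist_force: [-7.0, -2.4, 11.3]
finger_gap: 16.3
```

Contact came at floor height (z 44.8, as predicted). Releasing.

>>> jog_arm(
  rows=[
    [0,0,0,0,0,0,0.4],
    [0,0,0,0,0,0,0.14],
    [0,0,0,0,0,0,0.14],
    [0,0,-0.3,0,0,0,0.14],
    [0,0,-0.7,0,0,0,0.14],
    [0,0,-0.9,0,0,0,0.14],
    [0,0,-0.9,0,0,0,0.14],
    [0,0,-0.9,0,0,0,0.14],
  ],
)

```text
time_s: 11.9
tcp_pos: [552.3, 177.5, 137.2]
orientation: [[0.89, 0.457, 0.0], [0.457, -0.89, 0.0], [0.0, 0.0, -1.0]]
wrist_force: [-0.9, 0.9, -0.9]
finger_gap: 40.1
```

>>> jog_arm(
  rows=[
    [-0.6,0,0,0,0,0,0.14],
    [-0.8,0,0,0,0,0,0.14],
    [-0.8,0,0,0,0,0,0.14],
    [-0.6,0,0,0,0,0,0.14],
    [0,0,0,0,0,0,0.14],
    [0,0,0,0,0,0,0.14],
  ],
)

```text
time_s: 12.5
tcp_pos: [490.6, 145.7, 136.6]
orientation: [[0.89, 0.456, 0.001], [0.456, -0.89, 0.0], [0.001, 0.0, -1.0]]
wrist_force: [0.1, 0.1, -0.4]
finger_gap: 40.0
```

```bash
python3 - <<'E'
from h import *
o=r.observe();T=o["tcp_pos"];R=o["orientation"];print(o["time_s"],T,R.round(3).tolist())
im=r.get_image("wrist");cv2.imwrite("pics/w5.png",im[:,:,::-1])
blobs(im,(45,100,30),(80,255,255),"wrist",18,300)
print("blue");blobs(im,(106,110,60),(125,255,255),"wrist",18,150)
hsv=cv2.cvtColor(im,cv2.COLOR_RGB2HSV)
for v in (130,170):
  b=cv2.inRange(hsv,(0,0,v),(180,70,255));cs,h=cv2.findContours(b,cv2.RETR_CCOMP,cv2.CHAIN_APPROX_NONE)
  for c,hh in zip(cs,h[0]):
    if 400<cv2.contourArea(c)<4000 and hh[3]>=0: print(v,c[:,0].mean(0).round(1),hexa(ray("wrist",c[:,0],4)))
E
```

```text
12.5 [490.55143073 145.70606288 136.55538282] [[0.89, 0.456, 0.001], [0.456, -0.89, 0.0], [0.001, 0.0, -1.0]]
wrist [454. 205.] (array([575. , -71.1]), np.float64(9.5), np.float64(50.3), 44.5)
wrist [249. 109.] (array([550.7, 177.7]), np.float64(27.5), np.float64(51.1), 47.3)
blue
wrist [213. 162.] (array([493.4, 181.4]), np.float64(27.0), np.float64(51.0), 47.2)
wrist [ 7. 50.] (array([505.9, 463.7]), np.float64(31.5), np.float64(62.0), 47.1)
130 [212.6 161.7] (array([490.3, 181.4]), np.float64(27.0), np.float64(56.0), 51.9)
130 [249.1 109.4] (array([550.5, 177.7]), np.float64(27.5), np.float64(55.8), 51.7)
170 [212.6 161.7] (array([490.3, 181.4]), np.float64(27.0), np.float64(56.0), 51.9)
170 [249.1 109.4] (array([550.5, 177.7]), np.float64(27.5), np.float64(55.8), 51.7)
```

View pics/w5.png

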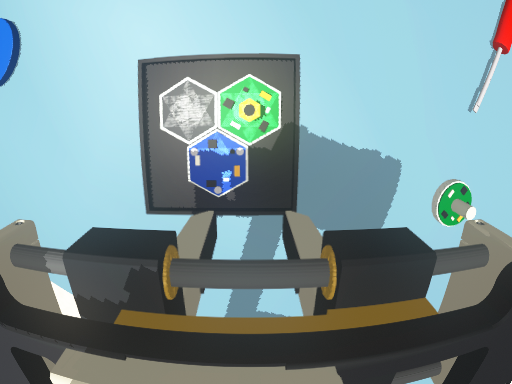

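Both the image and the numbers look good: green to blue centre distance is 57.4 mm and both are at about 27°. Going to module B.

>>> jog_arm(
  rows=[
    [-0.415,0.72,0,0,0,0,0.0],
    [-0.415,0.72,0,0,0,0,0.0],
    [-0.415,0.72,0,0,0,0,0.0],
    [-0.415,0.72,0,0,0,0,0.0],
    [-0.415,0.72,0,0,0,0,0.0],
    [-0.415,0.72,0,0,0,0,0.0],
    [-0.415,0.72,0,0,0,0,0.0],
    [-0.415,0.72,0,0,0,0,0.0],
  ],
)

```text
time_s: 13.35
tcp_pos: [482.7, -21.2, 136.2]
orientation: [[0.89, 0.457, 0.0], [0.457, -0.89, 0.0], [0.0, 0.0, -1.0]]
wrist_force: [0.3, -0.7, -0.5]
finger_gap: 46.3
```

>>> jog_arm(
  rows=[
    [-0.415,0.72,0,0,0,0,0.0],
    [0,0,0,0,0,-0.73,0.0],
    [0,0,0,0,0,-0.73,0.0],
    [0,0,0,0,0,-0.73,0.0],
    [0,0,0,0,0,-0.74,0.0],
    [0,0,0,0,0,-0.74,0.0],
    [0,0,0,0,0,0,0.0],
    [0,0,0,0,0,0,0.0],
  ],
)

```text
time_s: 14.15
tcp_pos: [481.5, -41.2, 136.0]
orientation: [[0.721, 0.693, 0.0], [0.693, -0.721, 0.0], [0.0, 0.0, -1.0]]
wrist_force: [0.1, 0.1, 0.1]
finger_gap: 46.4
```

```bash
python3 - <<'E'
from h import *
o=r.observe();T=o["tcp_pos"];R=o["orientation"];print(o["time_s"],T,R.round(3).tolist(),o["qpos"].round(2))
im=r.get_image("wrist");cv2.imwrite("pics/w6.png",im[:,:,::-1])
blobs(im,(45,100,30),(80,255,255),"wrist",14,300)
d=np.array([481.3,-41.1])-T[:2];print("to top-est in tool",d@R[:2,:2])
E
```

```text
14.15 [481.45005595 -41.15319315 135.99429106] [[0.721, 0.693, 0.0], [0.693, -0.721, 0.0], [0.0, 0.0, -1.0]] [-0.19 -0.12  1.93  0.    1.33  0.61]
wrist [248. 182.] (array([480.4, -39.4]), np.float64(44.0), np.float64(51.3), 47.4)
wrist [346. 138.] (array([574.8, -76.6]), np.float64(14.500000000000002), np.float64(50.7), 44.9)
to top-est in tool [-0.07124748 -0.14237308]
```

>>> jog_arm(
  rows=[
    [0.02,-0.03,0.6,0,0,0,0.0],
    [0,0,0.8,0,0,0,0.0],
    [0,0,0.8,0,0,0,0.0],
    [0,0,0.8,0,0,0,0.0],
    [0,0,0.5,0,0,0,0.0],
    [0,0,0.3,0,0,0,0.0],
    [0,0,0,0,0,0,0.2],
    [0,0,0,0,0,0,1],
  ],
)

```text
time_s: 15.0
tcp_pos: [481.3, -40.4, 41.6]
orientation: [[0.72, 0.694, 0.001], [0.694, -0.72, -0.0], [0.0, 0.001, -1.0]]
wrist_force: [0.1, 0.4, -0.5]
finger_gap: 34.9
```

>>> jog_arm(
  rows=[
    [0,0,0,0,0,0,1],
    [0,0,0,0,0,0,1],
    [0,0,0,0,0,0,1],
    [0,0,0,0,0,0,1],
  ],
)

```text
time_s: 15.4
tcp_pos: [481.4, -40.4, 41.7]
orientation: [[0.719, 0.695, 0.001], [0.695, -0.719, -0.0], [0.001, 0.001, -1.0]]
wrist_force: [-0.9, 0.9, 5.6]
finger_gap: 15.6
```

>>> jog_arm(
  rows=[
    [0,0,-0.2,0,0,0,1],
    [0,0,-0.6,0,0,0,1],
    [0,0,-0.8,0,0,0,1],
    [0,0,-0.8,0,0,0,1],
    [0,0,-0.8,0,0,0,1],
    [0.3,-0.223,-0.5,0,0,0,1],
    [0.5,-0.372,-0.3,0,0,0,1],
    [0.675,-0.503,0,0,0,0,1],
  ],
)

```text
time_s: 16.2
tcp_pos: [488.9, 5.5, 142.2]
orientation: [[0.72, 0.694, 0.002], [0.694, -0.72, -0.0], [0.001, 0.001, -1.0]]
wrist_force: [1.0, 0.8, -1.4]
finger_gap: 15.5
```

>>> jog_arm(
  rows=[
    [0.675,-0.503,0,0,0,0,1],
    [0.675,-0.503,0,0,0,0,1],
    [0.675,-0.503,0,0,0,0,1],
    [0.675,-0.503,0,0,0,0,1],
    [0.675,-0.503,0,0,0,0,1],
    [0.675,-0.503,0,0,0,0,1],
    [0.675,-0.503,0,0,0,0,1],
    [0.675,-0.503,0,0,0,0,1],
  ],
)

```text
time_s: 17.0
tcp_pos: [514.9, 172.7, 140.3]
orientation: [[0.719, 0.695, -0.001], [0.695, -0.719, -0.0], [-0.001, -0.001, -1.0]]
wrist_force: [0.5, 0.2, -1.8]
finger_gap: 16.0
```

>>> jog_arm(
  rows=[
    [0.675,-0.503,0,0,0,0,1],
    [0.675,-0.503,0,0,0,0,1],
    [0.5,-0.37,0,0,0,0.6,1],
    [0,0,0,0,0,0.8,1],
    [0,0,0,0,0,0.8,1],
    [0,0,0,0,0,0.8,1],
    [0,0,0,0,0,0.68,1],
    [0,0,0,0,0,0,1],
  ],
)

```text
time_s: 17.8
tcp_pos: [524.2, 228.6, 140.3]
orientation: [[0.89, 0.455, -0.001], [0.455, -0.89, -0.0], [-0.001, -0.0, -1.0]]
wrist_force: [0.3, 0.1, -1.7]
finger_gap: 15.6
```

>>> jog_arm(
  rows=[
    [0,0,0,0,0,0,1],
    [0,0,0,0,0,0,1],
  ],
)

```text
time_s: 18.0
tcp_pos: [524.6, 228.2, 140.7]
orientation: [[0.889, 0.457, -0.0], [0.457, -0.889, -0.0], [-0.0, -0.0, -1.0]]
wrist_force: [0.4, -0.9, -1.1]
finger_gap: 15.6
```

```bash
cat > chk.py <<'E'
from h import *
o=r.observe();T=o["tcp_pos"];R=o["orientation"];print(o["time_s"],T,R.round(4).tolist(),o["qpos"].round(2))
im=r.get_image("wrist");cv2.imwrite("pics/w7_%d.png"%(o["time_s"]*100),im[:,:,::-1]);hsv=cv2.cvtColor(im,cv2.COLOR_RGB2HSV)
g=cv2.inRange(hsv,(45,100,30),(80,255,255));ys,xs=np.where(g);k=(xs>190)&(xs<290)
P=(ray("wrist",np.c_[xs[k],ys[k]],T[2]-27.7)-T[:2])@R[:2,:2];P=P[np.abs(P[:,1])<29]
f=[(P@[np.cos(np.pi/6),s*.5]).max() for s in(1,-1)];print("board: cx",(sum(f)/2-25.5)/.866,"cy",f[0]-f[1])
blobs(im,(45,100,30),(80,255,255),"wrist",18,300)
print("target in tool",(np.array([525.4,229.45])-T[:2])@R[:2,:2])
E
python3 chk.py
```

```text
18.0 [524.60665731 228.24712953 140.65728917] [[0.8894, 0.4572, -0.0005], [0.4572, -0.8894, -0.0001], [-0.0004, -0.0001, -1.0]] [0.32 0.12 1.68 0.   1.34 1.42]
board: cx 10.452961917734706 cy 16.626676718015403
wrist [247. 201.] (array([506.9, 220.4]), np.float64(27.5), np.float64(64.9), 50.8)
wrist [310. 182.] (array([551.4, 177.6]), np.float64(27.0), np.float64(51.2), 46.6)
target in tool [ 1.25548446 -0.7071411 ]
```

```bash
python3 - <<'E'
s=open("chk.py").read()
s=s.replace('ys,xs=np.where(g);k=(xs>190)&(xs<290)','n,L=cv2.connectedComponents(g);j=[i for i in range(1,n) if (L==i).sum()>300 and 225<np.where(L==i)[1].mean()<272];ys,xs=np.where(np.isin(L,j));k=xs>0')
open("chk.py","w").write(s)
E
python3 chk.py
```

```text
18.05 [524.67114774 228.22028109 140.72840372] [[0.8895, 0.4569, -0.0003], [0.4569, -0.8895, -0.0001], [-0.0003, -0.0001, -1.0]] [0.32 0.12 1.68 0.   1.34 1.42]
board: cx 0.4228117096115517 cy -0.7177683481417958
wrist [247. 201.] (array([507. , 220.4]), np.float64(27.5), np.float64(64.9), 50.8)
wrist [309. 182.] (array([551.4, 177.6]), np.float64(27.0), np.float64(51.1), 46.6)
target in tool [ 1.21015911 -0.76088701]
```

>>> jog_arm(
  rows=[
    [0.045,-0.03,0.2,0,0,0,1],
    [0,0,0.6,0,0,0,1],
    [0,0,0.8,0,0,0,1],
    [0,0,0.7,0,0,0,1],
    [0,0,0.4,0,0,0,1],
    [0,0,0,0,0,0,1],
    [0,0,0,0,0,0,1],
    [0,0,0,0,0,0,1],
  ],
)

```text
time_s: 18.9
tcp_pos: [526.3, 229.5, 74.4]
orientation: [[0.89, 0.456, 0.002], [0.456, -0.89, 0.001], [0.002, 0.0, -1.0]]
wrist_force: [0.3, -0.1, -2.1]
finger_gap: 15.7
```

```bash
python3 chk.py; cp pics/w7_18*.png /tmp; ls pics
```

```text
18.9 [526.32212766 229.51571248  74.43511262] [[0.89, 0.4559, 0.0017], [0.4559, -0.89, 0.0006], [0.0017, 0.0002, -1.0]] [0.32 0.2  1.72 0.   1.22 1.42]
board: cx 0.47058530021362416 cy -0.7721973740169616
wrist [247. 201.] (array([528.6, 231.7]), np.float64(27.5), np.float64(48.7), 37.9)
wrist [327. 204.] (array([553.2, 179.5]), np.float64(27.5), np.float64(51.4), 44.9)
target in tool [-0.85067328 -0.36192553]
side0.png
t0c.png
top0.png
w1.png
w2.png
w3.png
w4.png
w5.png
w6.png
w7_1800.png
w7_1805.png
w7_1889.png
```

>>> jog_arm(
  rows=[
    [0,0,0.2,0,0,0,1],
    [0,0,0.3,0,0,0,1],
    [0,0,0.3,0,0,0,1],
    [0,0,0.15,0,0,0,1],
    [0,0,0,0,0,0,1],
    [0,0,0,0,0,0,1],
    [0,0,0,0,0,0,1],
  ],
)

```text
time_s: 19.65
tcp_pos: [525.8, 229.3, 49.9]
orientation: [[0.89, 0.456, 0.0], [0.456, -0.89, 0.0], [0.0, 0.0, -1.0]]
wrist_force: [0.0, -0.9, -2.8]
finger_gap: 16.0
```

```bash
python3 chk.py; cp pics/w7_196*.png pics/v.png; ls pics|tail -3
```

```text
19.65 [525.78338447 229.3338197   49.92091303] [[0.89, 0.4559, 0.0005], [0.4559, -0.89, 0.0002], [0.0005, 0.0001, -1.0]] [0.32 0.23 1.74 0.   1.18 1.42]
board: cx 0.4271917306132395 cy -0.7836115933524148
wrist [336. 208.] (array([557.3, 181.8]), np.float64(26.5), np.float64(47.3), 39.4)
wrist [247. 201.] (array([535. , 235.2]), np.float64(27.5), np.float64(43.0), 33.6)
target in tool [-0.28825374 -0.27819286]
w7_1805.png
w7_1889.png
w7_1964.png
```

The module bottom is already below its neighbours' tops with no contact force, so it is clear of them. Lowering.

>>> jog_arm(
  rows=[
    [0,0,0.06,0,0,0,1],
    [0,0,0.06,0,0,0,1],
    [0,0,0.04,0,0,0,1],
    [0,0,0,0,0,0,1],
    [0,0,0,0,0,0,1],
  ],
)

```text
time_s: 20.2
tcp_pos: [525.5, 229.3, 45.8]
orientation: [[0.89, 0.456, -0.0], [0.456, -0.89, 0.0], [0.0, -0.0, -1.0]]
wrist_force: [-1.2, -0.3, 1.2]
finger_gap: 16.0
```

>>> jog_arm(
  rows=[
    [0,0,0.03,0,0,0,1],
    [0,0,0,0,0,0,1],
    [0,0,0,0,0,0,1],
  ],
)

```text
time_s: 20.5
tcp_pos: [525.6, 229.3, 45.8]
orientation: [[0.89, 0.456, 0.0], [0.456, -0.89, -0.0], [-0.0, 0.0, -1.0]]
wrist_force: [-5.2, -1.4, 7.4]
finger_gap: 15.8
```

Seated. Releasing, lifting and backing off to look.

>>> jog_arm(
  rows=[
    [0,0,0,0,0,0,0.4],
    [0,0,0,0,0,0,0.2],
    [0,0,0,0,0,0,0.2],
    [0,0,-0.3,0,0,0,0.2],
    [0,0,-0.7,0,0,0,0.2],
    [0,0,-0.9,0,0,0,0.2],
    [0,0,-0.9,0,0,0,0.2],
    [0,0,-0.9,0,0,0,0.2],
  ],
)

```text
time_s: 21.3
tcp_pos: [525.6, 229.3, 138.8]
orientation: [[0.89, 0.456, 0.0], [0.456, -0.89, 0.0], [0.0, 0.0, -1.0]]
wrist_force: [0.1, 0.8, -1.1]
finger_gap: 37.2
```

>>> jog_arm(
  rows=[
    [-0.6,0.4,0,0,0,0,0.2],
    [-0.8,0.4,0,0,0,0,0.2],
    [-0.8,0.4,0,0,0,0,0.2],
    [-0.6,0,0,0,0,0,0.2],
    [0,0,0,0,0,0,0.2],
    [0,0,0,0,0,0,0.2],
  ],
)

```text
time_s: 21.9
tcp_pos: [477.4, 170.8, 138.1]
orientation: [[0.89, 0.456, 0.001], [0.456, -0.89, 0.0], [0.001, 0.0, -1.0]]
wrist_force: [0.6, -0.3, 0.4]
finger_gap: 37.2
```

```bash
python3 - <<'E'
from h import *
o=r.observe();print(o["time_s"],o["tcp_pos"])
im=r.get_image("wrist")
cv2.imwrite("pics/w8.png",cv2.resize(im[30:230,120:340,::-1],None,fx=2.7,fy=2.7,interpolation=cv2.INTER_CUBIC))
blobs(im,(45,100,30),(80,255,255),"wrist",18,300)
print("blue");blobs(im,(106,110,60),(125,255,255),"wrist",18,300)
t=r.get_image("top");print("red");blobs(t,(0,150,80),(8,255,255),"top",14,200);blobs(cv2.imread("pics/top0.png")[:,:,::-1].copy(),(0,150,80),(8,255,255),"top",14,200)
E
```

```text
21.9 [477.38077828 170.82140134 138.05073549]
wrist [470. 203.] (array([575.1, -70.3]), np.float64(9.0), np.float64(49.4), 43.8)
wrist [280. 109.] (array([550.6, 178. ]), np.float64(27.0), np.float64(51.3), 47.5)
wrist [216. 108.] (array([524.8, 229.8]), np.float64(27.0), np.float64(51.0), 47.2)
blue
wrist [248. 163.] (array([493.4, 181.5]), np.float64(27.0), np.float64(51.2), 47.4)
wrist [15. 47.] (array([498.7, 479.3]), np.float64(31.5), np.float64(80.5), 68.2)
red
top [251.  48.] (array([824.9, -46.7]), np.float64(57.5), np.float64(65.0), 44.8)
top [251.  49.] (array([823.7, -46.6]), np.float64(57.5), np.float64(67.9), 45.4)
```

View pics/w8.png

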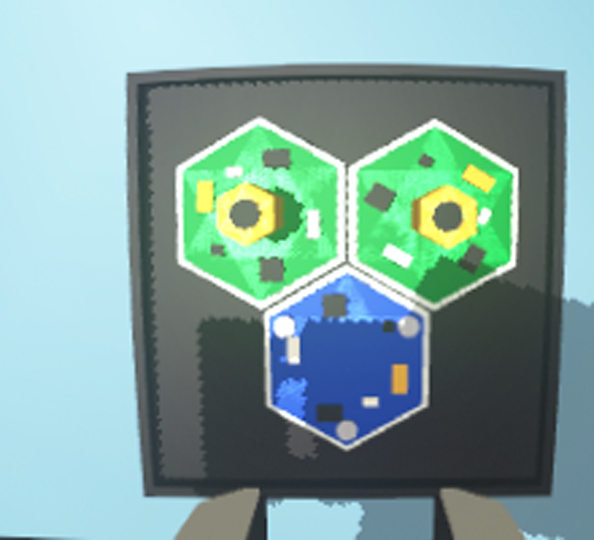

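The three modules form a tight triangle, with about 1.3, 1.6 and 1.9 mm between flats. They lie flat and the gripper is clear.

```bash
python3 -c "
from cell import r
print(r.job_done())"
```

```text
the job is handed in; nothing more can be done
None
```

I set both green-board modules down flat in the tray, one on each white outline, released them, and handed the job in at about 22 s.

- **Fit:** The last wrist-camera check put the centres 57.3 mm (first module to blue), 57.6 mm (second module to blue) and 57.9 mm (between the two) apart. That leaves about 1.3–1.9 mm between flats, and all three hexagons sit at about 27°. The calibration is only good to about 2 mm. The close-up picture shows the same narrow gaps.
- **Setting down:** Each module reached the tray floor at the predicted height, and no wrist reading I took went above about 14 N. The gripper was clear of everything at the end.
- **Red module not confirmed:** My colour check for the red module only picked up the screwdriver, so its position is not measured. The gripper went down only over the two green modules and the tray, so it should not have been disturbed. The same goes for the purple and round look-alikes.

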